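Unlatch the bread bin and hold its lid open

ROBOT

A 6-joint arm with a two-finger parallel gripper is mounted at the origin on a cart in front of the work surface, level with it; the furniture and walls round the work are solid. World frame = base frame: x ahead of the robot, y to its left, z up, the work surface at z = 0. Lengths are in m, angles in rad, forces in N, time in s.
With the tool pointing down it reaches from about 0.325 to 0.775 m from the base axis. Payload 5.5 kg.
Tool frame: the origin (TCP) lies between the finger pads; the fingertips stand 8 mm ahead of it and the grasp point (between the pads) lies 11 mm behind it (tcp_to_tips is the distance from the TCP to the fingertips, in m); z points along the fingers, y is the line along which they close (so a half turn about z gives the same grasp; the last joint's range is limited). The gripper opens to 88 mm and grips with 3 to 60 N. Pads are 20 mm wide; open, the fingers measure 115 mm over their backs; the gripper's body (75 mm by 178 mm) begins 61 mm behind the grasp point.
Start: joints at [-1.33, 0.091, 1.231, -0, 1.82, -0.057], TCP at [0.176, -0.574, 0.199] pointing down, gripper open.
Joint ranges: [-2.87, 2.87], [-0.86, 2.18], [0.17, 2.46], [-1.51, 4.65], [0.06, 2.69], [-2.65, 2.65]. Speed limits (rad/s): [2.57, 2.57, 3.01, 3.14, 3.14, 3.14].

INTERFACE

Orientations are given as a unit quaternion [w, x, y, z].
In Python, from bench import * gives the robot as it stands. Calls block until the motion is done:
- move_to(position, orientation): joint-space move of the TCP to a pose.
- move_l(position, speed=0.15, orientation=None): straight line of the TCP; orientation=None keeps the orientation; speed is the mean speed in m/s.
- movej(angles): joint-space move.
- gripper_open() and close(): open the fingers fully, or close them until they stop; the grip force is fixed at half the most.
- hold(seconds).
- inverse_kinematics(position, orientation): joint angles nearest the present ones, or None.
- state(): the state.
- get_image(name): name is "scene" or "top"; returns a dict with "frame" (400x640x3 uint8, blue, green, red), "depth" (400x640 float32, m along the optical axis (not along the pixel's ray), 0 where there is no reading), "camera_matrix" (3x3 intrinsics, pixels), "k1" (the pictures are not rectified: a ray, as slopes to the right and down, at radius r is drawn at 1 + k1 r^2 times it, then the intrinsics apply), "view" (4x4, takes a point from world to camera coordinates). Camera axes: x right, y up, looking along -z (the intrinsics and any distortion apply to the point x, -y, -z); pixel columns grow to the right and rows downward; lengths in m; the calibration is good to about 2 mm. A picture is of the moment at which its call begins.
A pose or a line that the arm cannot do raises IKError and nothing moves.
- job_done(): hands the job in; it is judged then, once.
The state is a dict: "time": time; "joint_pos": joint angles; "dq": joint speeds; "joint_torque": joint torques, N m; "ee_pos": TCP position; "ee_rot": TCP orientation; "ft_force": force on the tool from outside, world axes, zero at the start; "moment": the same for the moment, N m; "finger_gap": finger opening in m; "finger_force": force on a finger pad.
Only numpy, scipy, OpenCV 4.12 (cv2) and the standard library are available. Lean on these libraries where they do the work, as an engineer would, in place of code of your own. Each camera call takes 0.05 s, during which the arm holds its last target. There are 200 camera calls.

TASK

Unlatch the bread bin: slide the catch on its front outward along its rail until you feel it come up hard against its stop. Then lift the lid by its handle to 60 degrees from closed and finish while holding it there with the gripper, because it would fall shut by itself; leave the catch fully open and do not disturb the jam jar, the tin or the mug.

Things in the scene. Friction and masses are not known exactly. Their poses are not given: they have to be found in the camera images.
- bin: White bread bin, 160 (its x) x 330 (its y) x 100 mm high without the lid, fixed to the worktop. Origin at the centre of its underside; its -x side is the front, toward the robot; z up. A steel rail for the catch is on the front toward the bin's -y end: 32 mm deep, y = -78 to -165 mm, top 109 mm above the worktop. An onion and a lemon lie inside.
- lid (a joint): Wooden lid, 165 x 334 x 10 mm, top face 111 mm above the worktop when closed, 0.3 to 0.6 kg, hinged along the bin's far (+x) top edge. Angle in rad: 0 closed, grows as it opens upward, to 1.75. Its weight and a spring (0.3 N m/rad) close it when let go; 2 to 3 N at the handle hold it at 60 degrees. With the catch shut it lifts only about 0.02 rad.
- lid_hinge (a point): Point on the hinge axis, at the bin's x = +80 mm, y = 0, 100 mm above the worktop. Turns with the lid.
- lid_handle (a point): Centre of the lid's T-handle: a wooden crossbar 50 mm long (bin's y), 16 mm thick, 51 mm in front of the lid's edge on a neck 14 mm wide. 215 mm from the hinge axis toward the front and 6 mm above it (closed: 106 mm above the worktop). Can be pinched from above on its two flat ends, between which it can pivot as the lid turns. Turns with the lid.
- catch (a joint): Dark steel sliding catch on the rail. Travel in m: 0 fully shut, grows as it slides outward (the bin's -y). It starts 0 to 6 mm open. Friction about 1.2 N; it stays where it is left. Its tongue clears the lid's ear from 24 mm on; the hidden stop ends the travel somewhere from 30 to 40 mm.
- catch_grip (a point): Centre of the top of the catch's upright fin, 150 mm above the worktop. The fin is 12 mm (bin's x) x 20 mm (bin's y), stands free 40 mm above the rail, at the bin's x = -98, y = -100 mm when shut; can be pinched from above across its 12 mm. The tongue, 5 mm thick, runs 50 mm from the fin's middle toward the bin's +y, its top 116 mm above the worktop.
- stop: Adjustable steel stop block inside the rail, out of sight, 14 x 8 x 18 mm, origin at its centre, axes as the bin's; fixed for the run. The catch is against it when the fin's middle is 16 mm from its centre along the bin's y.
- jam_jar: Bystander: jam jar, 65 mm across, 100 mm high, to the left of the bin. Origin under its centre.
- tin: Bystander: small food tin, 58 mm across, 72 mm high, in front of the bin and to the right. Origin under its centre.
- mug: Bystander: white mug, 82 x 112 x 94 mm high, in front of the bin and to the left. Origin under its centre.
- lid_ear (a point): Middle of the top of the small steel ear on the lid's front edge, which the catch's tongue holds down: 24 mm along y, reaching 22 mm out from the lid, top 109 mm above the worktop when closed. Turns with the lid.

How it is judged:
On the way:
1. the catch is slid outward up against its stop (within 2 mm) with the lid still closed (below 0.1 rad) (y of catch_grip in the frame of stop below 0.018 m and value of joint lid below 0.1 rad), for 0.2 s.
At the end, for the whole second after the job is handed in: The lid is held still by the gripper's fingers at 60 degrees from closed, within 5.7 degrees (0.947 to 1.147 rad, slower than 0.05 rad/s, more than 0.5 N between fingers and lid), and the catch is still open, within 4 mm of its stop (value of joint lid between 0.947 and 1.147 rad and velocity of joint lid between -0.05 and 0.05 rad/s and contact force between lid and the fingers above 0.5 N and y of catch_grip in the frame of stop below 0.02 m); the arm keeps its last pose, push and grip.
It fails at once if the jam jar, the tin or the mug is moved by more than 20 mm or tipped over (distance of any of jam_jar, tin, mug from where it was at the start of the episode above 0.02 m or angle between any of jam_jar, tin, mug's own z axis and vertical above 0.4 rad).
It also fails if it takes over 51 s, if anything falls off the work surface, if the arm or the gripper's body presses on something with over 40 N, if the wrist force passes 120 N, or if a joint passes its speed limit or range.

## Working session

There is one attempt and no reset: what is moved stays moved. The work goes in short steps, each a Python script; the robot and the scene stay as the last script left them, time stands still between calls to the robot, and variables do not carry over. Pictures are saved under pics/ and viewed, at most 10 in all, crops included, and the job is handed in when it is done.

```bash
ls; mkdir -p pics; cat > h.py <<'E'
from bench import *
import numpy as np, cv2
def cloud(im):
    d=im["depth"];K=np.array(im["camera_matrix"],float);k1=im["k1"]
    h,w=d.shape;u,v=np.meshgrid(np.arange(w),np.arange(h))
    p=cv2.undistortPoints(np.stack([u,v],-1).reshape(-1,1,2).astype(np.float64),K,np.array([k1,0,0,0],float)).reshape(h,w,2)
    c=np.stack([p[...,0]*d,-p[...,1]*d,-d,np.ones_like(d)],-1)
    P=c@np.linalg.inv(np.array(im["view"])).T
    P=P[...,:3].copy();P[d<=0]=np.nan
    return P
E
python3 - <<'E'
from h import *
for n in("top","scene"):
    im=get_image(n);cv2.imwrite(f"pics/{n}0.png",im["frame"]);np.save(f"pics/{n}0.npy",cloud(im))
    print(n,im["k1"],np.linalg.inv(np.array(im["view"]))[:3,3])
print(state())
E
```

```text
pics
top -0.10881552871922011 [-0.09408745  0.37539204  1.48238906]
scene -0.08958283569605772 [ 1.10282313 -0.44449684  0.92765828]
{'time': 0.1, 'joint_pos': array([-1.32971352e+00,  9.17879272e-02,  1.23172567e+00, -3.19075954e-05,
        1.81978655e+00, -5.67364858e-02]), 'dq': array([ 0.00158511, -0.00196319, -0.00373362,  0.00088702, -0.00151541,
       -0.00109005]), 'joint_torque': array([ 2.72707992e-03, -4.47857773e+01, -4.07570708e+01,  7.00814766e-02,
        2.84133176e-02, -1.13165372e-04]), 'ee_pos': array([ 0.17595823, -0.5733136 ,  0.19773984]), 'ee_rot': array([-8.48697447e-04,  9.88933651e-01,  1.48356005e-01, -9.39805081e-05]), 'ft_force': array([-0.38899437, -0.76509318,  0.97521499]), 'moment': array([0.00087079, 0.01079855, 0.0471831 ]), 'finger_force': 0.0, 'finger_gap': 0.08766110626132866}
```

View pics/top0.png

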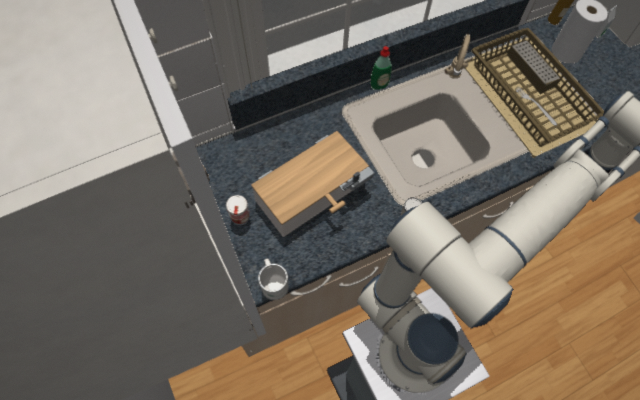

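View pics/scene0.png

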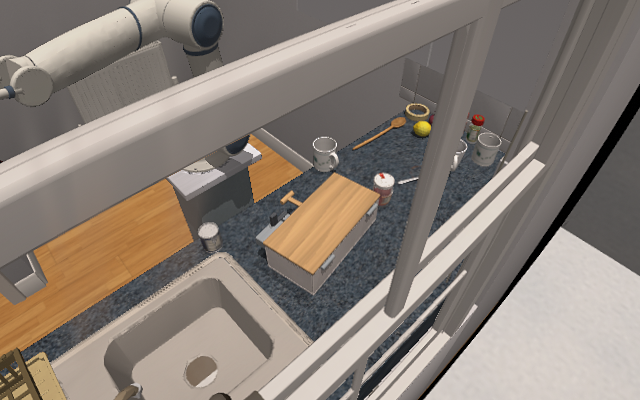

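The top view shows the lid at about (310,178), the T-handle at (337,205), the catch at (350,182), the jar at (237,210), the mug at (272,280), and the tin partly hidden at (412,205). The scene view shows the lid at (323,222), the handle at (290,198), the fin at (275,217) and the tin at (208,236).

```bash
python3 - <<'E'
from h import *
R={"top":(235,390,120,245),"scene":(225,390,165,300)}
for n in R:
    P=np.load(f"pics/{n}0.npy");a,b,c,d=R[n];fr=cv2.imread(f"pics/{n}0.png")
    Q=P[c:d,a:b].reshape(-1,3);C=fr[c:d,a:b].reshape(-1,3).astype(int)
    m=(abs(Q[:,2]-.111)<.008)&(C[:,2]-C[:,0]>35)
    mask=m.reshape(d-c,b-a).astype(np.uint8);mask=cv2.morphologyEx(mask,cv2.MORPH_OPEN,np.ones((9,9),np.uint8)).ravel()>0
    S=Q[mask&m]; r=cv2.minAreaRect((S[:,:2]*1000).astype(np.float32));print(n,"lid",r,cv2.boxPoints(r).round(0).tolist(),np.median(S[:,2]))
    lc=np.array(r[0])/1000
    box=cv2.boxPoints(r)/1000
    # long axis
    e=[box[1]-box[0],box[2]-box[1]];e=max(e,key=np.linalg.norm);ey=e/np.linalg.norm(e)
    ey*=np.sign(ey[1]); ex=np.array([ey[1],-ey[0]])
    L=np.c_[(Q[:,:2]-lc)@ex,(Q[:,:2]-lc)@ey]
    print("ex",ex,"yaw",np.arctan2(ex[1],ex[0]))
    h=(L[:,0]<-.105)&(L[:,0]>-.16)&(abs(L[:,1])<.04)&(Q[:,2]>.09)&(Q[:,2]<.13)
    print("handle",h.sum(),L[h].min(0),L[h].max(0),np.median(Q[h,2]))
    f=(L[:,0]<-.07)&(L[:,0]>-.14)&(L[:,1]<-.06)&(L[:,1]>-.2)&(Q[:,2]>.128)
    print("fin",f.sum(),L[f].min(0),L[f].max(0),np.median(L[f],0),Q[f,2].max(), np.median(Q[f],0))
for n,B in (("top",{"jar":(222,255,190,230),"mug":(255,292,258,302),"tin":(403,425,195,215)}),("scene",{"jar":(370,400,170,205),"mug":(310,342,133,175),"tin":(195,222,220,255)})):
    P=np.load(f"pics/{n}0.npy")
    for k,(a,b,c,d) in B.items():
        q=P[c:d,a:b].reshape(-1,3);q=q[(q[:,2]>.03)&(q[:,2]<.13)]
        if len(q):print(n,k,len(q),q.min(0).round(3),q.max(0).round(3))
E
```

```text
top lid ((600.2482299804688, 46.7724609375), (164.0241241455078, 333.933837890625), 12.456501007080078) [[484.0, 192.0], [556.0, -134.0], [716.0, -99.0], [644.0, 227.0]] 0.11027902073170259
ex [0.97646004 0.21569823] yaw 0.21740684
handle 115 [-0.14135737 -0.02193098] [-0.10519581  0.0293017 ] 0.10931690491559909
fin 41 [-0.10526868 -0.10879354] [-0.09259682 -0.08656561] [-0.10100205 -0.09518529] 0.1553027543681138 [ 0.52332212 -0.06840267  0.14545783]
scene lid ((601.8922729492188, 48.065826416015625), (166.0515899658203, 335.76666259765625), 11.261663436889648) [[488.0, 197.0], [553.0, -133.0], [716.0, -100.0], [651.0, 229.0]] 0.1101636851678287
ex [0.9807455  0.19529009] yaw 0.19655323
handle 116 [-0.1394699  -0.02531259] [-0.10505803  0.02663217] 0.10971019025102963
fin 56 [-0.10152958 -0.11235012] [-0.08886223 -0.09063781] [-0.0931055  -0.10349236] 0.15179589020676698 [ 0.53102233 -0.07180028  0.14461691]
top jar 498 [0.575 0.221 0.031] [0.654 0.32  0.108]
top mug 481 [0.312 0.242 0.03 ] [0.419 0.322 0.1  ]
top tin 170 [ 0.379 -0.233  0.043] [ 0.415 -0.173  0.076]
scene jar 605 [0.582 0.177 0.03 ] [0.666 0.321 0.114]
scene mug 660 [0.314 0.186 0.031] [0.503 0.325 0.112]
scene tin 452 [ 0.357 -0.231  0.03 ] [ 0.42  -0.172  0.076]
```

```bash
cat >> h.py <<'E'
from scipy.spatial.transform import Rotation as Ro
YAW=0.207; LC=np.array([.601,.0474]); ex=np.array([np.cos(YAW),np.sin(YAW)]); ey=np.array([-ex[1],ex[0]])
B0=LC+.002*ex   # bin origin
def W(x,y,z): return np.r_[B0+x*ex+y*ey,z]
def down(y2):   # tool down, closing line along y2
    y=np.r_[y2,0]; z=np.array([0,0,-1.]); q=Ro.from_matrix(np.c_[np.cross(y,z),y,z]).as_quat()
    return np.r_[q[3],q[:3]]
E
python3 - <<'E'
from h import *
for nm,v in(("ex",ex),("-ex",-ex),("ey",ey),("-ey",-ey)):
    for p in (W(-.098,-.1,.25),W(-.135,0,.16),W(-.022,0,.289)):
        r=inverse_kinematics(p,down(v));print(nm,p.round(3),None if r is None else np.round(r,2))
E
```

```text
ex [ 0.528 -0.07   0.25 ] [-0.2  -0.07  1.31 -0.    1.91 -0.4 ]
ex [0.471 0.02  0.16 ] [-0.03 -0.26  1.63 -0.    1.77 -0.24]
ex [0.581 0.043 0.289] [ 0.02  0.08  1.08 -0.    1.98 -0.19]
-ex [ 0.528 -0.07   0.25 ] None
-ex [0.471 0.02  0.16 ] None
-ex [0.581 0.043 0.289] None
ey [ 0.528 -0.07   0.25 ] [-0.2  -0.07  1.31 -0.    1.91 -1.97]
ey [0.471 0.02  0.16 ] [-0.03 -0.26  1.63 -0.    1.77 -1.81]
ey [0.581 0.043 0.289] [ 0.02  0.08  1.08 -0.    1.98 -1.76]
-ey [ 0.528 -0.07   0.25 ] [-0.2  -0.07  1.31 -0.    1.91  1.17]
-ey [0.471 0.02  0.16 ] [-0.03 -0.26  1.63 -0.    1.77  1.33]
-ey [0.581 0.043 0.289] [ 0.02  0.08  1.08 -0.    1.98  1.38]
```

```bash
python3 - <<'E'
from h import *
q=down(ex)
move_to(W(-.098,-.102,.21),q)
move_l(W(-.098,-.102,.130),.12)
s=state();print(s["time"],s["ee_pos"],s["ft_force"])
im=get_image("scene");cv2.imwrite("pics/s1.png",cv2.resize(im["frame"][120:300,180:400],None,fx=3,fy=3))
close();s=state();print(s["time"],s["ee_pos"],s["ft_force"],s["finger_gap"],s["finger_force"],s["moment"])
E
```

```text
3.1083 [ 0.52838437 -0.07232161  0.13094636] [0.41512671 0.13925419 0.4931814 ]
4.5 [ 0.5280227  -0.07215432  0.13000125] [-0.09371226 -0.12252617 -0.32249154] 0.00014393217792841716 0.0 [-0.01823948 -0.07316854 -0.04218511]
```

View pics/s1.png

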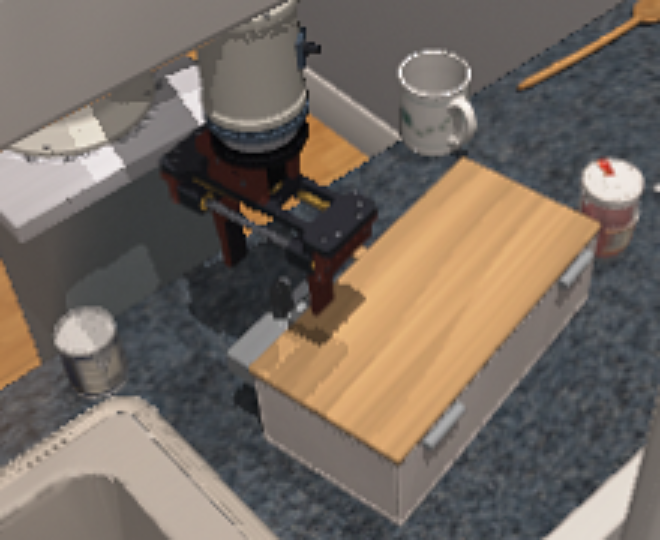

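The two fingers (crop (233,250) and (320,290)) stand beside the fin (283,297), which appears nearer the camera, so the grasp missed it. I'll measure both with depth.

```bash
python3 - <<'E'
from h import *
s=state();print("tcp bin",(s["ee_pos"][:2]-B0)@np.c_[ex,ey], s["ee_rot"])
for n in("scene","top"):
    im=get_image(n);P=cloud(im);cv2.imwrite(f"pics/{n}2.png",im["frame"]);np.save(f"pics/{n}2.npy",P)
    Lx=(P[...,:2]-B0)@ex;Ly=(P[...,:2]-B0)@ey
    m=(abs(Lx+.098)<.05)&(Ly<-.06)&(Ly>-.19)&(P[...,2]>.118)&(P[...,2]<.175)
    v,u=np.nonzero(m);print(n,m.sum())
    for i in np.argsort(v)[::4]: a,b=v[i],u[i];print((b,a),Lx[a,b].round(3),Ly[a,b].round(3),P[a,b,2].round(3),im["frame"][a,b])
im=get_image("scene");cv2.imwrite("pics/s2.png",cv2.resize(im["frame"][180:260,230:330],None,fx=7,fy=7,interpolation=0))
E
```

```text
tcp bin [-0.09799076 -0.10200341] [1.02739888e-05 6.30266121e-01 7.76379171e-01 5.18206026e-06]
scene 115
(np.int64(277), np.int64(208)) -0.088 -0.09 0.174 [26 27 45]
(np.int64(276), np.int64(210)) -0.087 -0.096 0.172 [17 22 45]
(np.int64(275), np.int64(211)) -0.088 -0.099 0.171 [19 23 46]
(np.int64(268), np.int64(212)) -0.102 -0.111 0.168 [21 24 48]
(np.int64(274), np.int64(212)) -0.09 -0.101 0.167 [20 22 45]
(np.int64(267), np.int64(213)) -0.106 -0.111 0.162 [26 28 45]
(np.int64(271), np.int64(213)) -0.09 -0.112 0.174 [22 24 47]
(np.int64(275), np.int64(213)) -0.088 -0.1 0.164 [19 22 46]
(np.int64(268), np.int64(214)) -0.103 -0.111 0.16 [19 22 48]
(np.int64(272), np.int64(214)) -0.088 -0.111 0.169 [19 22 46]
(np.int64(276), np.int64(214)) -0.089 -0.096 0.155 [30 32 40]
(np.int64(271), np.int64(215)) -0.09 -0.113 0.167 [19 23 47]
(np.int64(275), np.int64(215)) -0.088 -0.101 0.156 [30 31 41]
(np.int64(270), np.int64(216)) -0.098 -0.109 0.153 [26 25 31]
(np.int64(274), np.int64(216)) -0.089 -0.104 0.155 [33 33 39]
(np.int64(271), np.int64(217)) -0.093 -0.112 0.156 [24 27 45]
(np.int64
[... 1268 characters left out ...]
-0.091 0.16 [22 22 37]
(np.int64(359), np.int64(174)) -0.105 -0.107 0.144 [64 63 64]
(np.int64(356), np.int64(175)) -0.106 -0.094 0.154 [28 27 37]
(np.int64(353), np.int64(176)) -0.097 -0.091 0.139 [40 49 57]
(np.int64(357), np.int64(176)) -0.106 -0.099 0.142 [33 33 30]
(np.int64(355), np.int64(177)) -0.105 -0.091 0.144 [31 30 29]
(np.int64(352), np.int64(178)) -0.094 -0.091 0.122 [61 63 63]
(np.int64(356), np.int64(178)) -0.106 -0.095 0.134 [29 29 27]
(np.int64(353), np.int64(179)) -0.102 -0.088 0.13 [43 40 40]
(np.int64(357), np.int64(179)) -0.105 -0.102 0.12 [36 35 34]
(np.int64(356), np.int64(180)) -0.107 -0.095 0.124 [34 32 33]
(np.int64(346), np.int64(185)) -0.1 -0.062 0.119 [85 83 80]
```

View pics/s2.png

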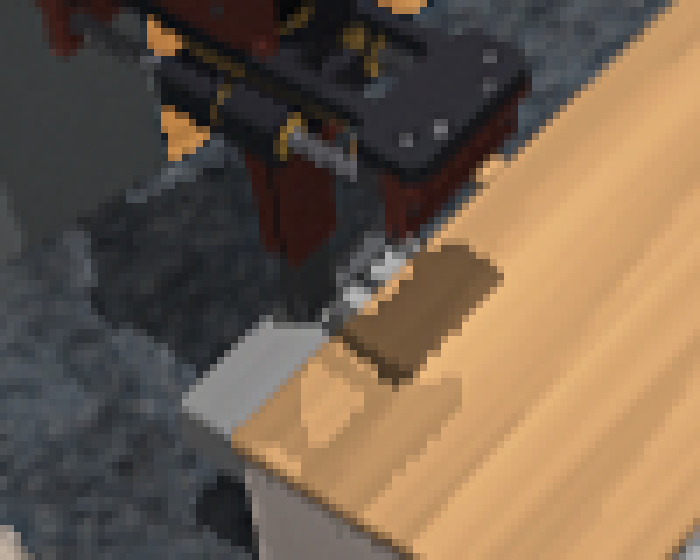

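The crop shows the fin (300,290) directly below the fingers (290,220 and 410,200). I'll re-read the gripper state.

```bash
python3 - <<'E'
from h import *
s=state();print(s["time"],s["ee_pos"],s["ft_force"],s["finger_gap"],s["finger_force"],s["joint_pos"])
P=np.load("pics/scene2.npy")
Lx=(P[...,:2]-B0)@ex;Ly=(P[...,:2]-B0)@ey
for r in range(200,226,2): print(r,[(round(1e3*Lx[r,c]) ,round(1e3*Ly[r,c]),round(1e3*P[r,c,2])) if np.isfinite(P[r,c,2]) else None for c in range(266,292,3)])
E
```

```text
4.65 [ 0.52801962 -0.07216107  0.13001198] [-0.60971547  0.3454444  -0.34843612] 0.0003640719562353601 0.0 [-1.99637719e-01 -9.26261011e-02  1.53565633e+00 -3.78651544e-05
  1.69853154e+00 -4.06645820e-01]
200 [(-78, -135, 250), (-72, -132, 250), (-67, -126, 248), (-60, -123, 250), (-215, 51, 3), (-33, -132, 275), (-26, -129, 276), (-21, -124, 275), (-15, -121, 276)]
202 [(-81, -133, 239), (-72, -132, 244), (-82, -112, 220), (-55, -129, 251), (-49, -125, 251), (-34, -132, 267), (-22, -134, 276), (-16, -131, 277), (-11, -126, 276)]
204 [(-105, -111, 197), (-71, -134, 239), (-84, -111, 211), (-84, -100, 200), (-46, -129, 250), (-39, -126, 252), (-24, -133, 268), (-14, -134, 275), (-10, -128, 272)]
206 [(-106, -111, 189), (-94, -112, 197), (-84, -112, 204), (-88, -97, 188), (-203, 35, -4), (-37, -129, 248), (-30, -126, 251), (-15, -133, 267), (-9, -129, 266)]
208 [(-105, -113, 184), (-96, -112, 189), (-85, -111, 195), (-86, -100, 184), (-196, 26, -1), (-191, 34, -5), (-29, -128, 247), (-15, -133, 259), (-10, -128, 258)]
210 [(-222, -3, -1), (-99, -109, 177), (-87, -111, 185), (-87, -99,
[... 488 characters left out ...]
5, 0, -2), (-98, -68, 115), (-94, -60, 110), (-88, -55, 109), (-79, -53, 113)]
218 [(-202, -26, -4), (-192, -23, 0), (-90, -111, 153), (-92, -98, 138), (-100, -78, 114), (-92, -75, 116), (-90, -66, 109), (-84, -60, 108), (-77, -55, 108)]
220 [(-194, -35, 0), (-188, -29, -2), (-95, -107, 137), (-92, -99, 132), (-96, -84, 115), (-159, -6, -4), (-87, -70, 107), (-78, -67, 111), (-71, -63, 111)]
222 [(-188, -42, 1), (-180, -37, 2), (-96, -108, 129), (-93, -99, 123), (-93, -87, 111), (-89, -80, 107), (-81, -77, 110), (-72, -75, 113), (-67, -68, 109)]
224 [(-183, -49, 2), (-110, -106, 109), (-96, -108, 121), (-95, -98, 112), (-91, -91, 107), None, (-75, -84, 112), (-69, -78, 110), (-63, -73, 110)]
```

The closed fingers end at z≈0.152, directly above the fin top, though the reported TCP (0.130) would put the tips at 0.122. I'll raise the arm and measure the actual tip offset.

```bash
python3 - <<'E'
from h import *
move_l(W(-.098,-.102,.20),.15);hold(.2)
s=state();print(s["time"],s["ee_pos"],s["ee_rot"])
for n in("scene","top"):
    im=get_image(n);P=cloud(im)
    Lx=(P[...,:2]-B0)@ex;Ly=(P[...,:2]-B0)@ey
    m=(abs(Lx+.098)<.04)&(abs(Ly+.1)<.03)&(P[...,2]>.16)&(P[...,2]<.28)
    o=np.argsort(P[m][:,2])[:25];print(n,m.sum());print((1e3*np.c_[Lx[m],Ly[m],P[m][:,2]][o]).round().astype(int).tolist(),im["frame"][m][o][::6].tolist())
    f=(abs(Lx+.098)<.03)&(abs(Ly+.1)<.04)&(P[...,2]>.125)&(P[...,2]<.156)
    print("fin",f.sum(),Lx[f].min(),Lx[f].max(),Ly[f].min(),Ly[f].max(),P[f][:,2].max())
E
```

```text
5.4667 [ 0.52746494 -0.07204191  0.19841604] [-1.13572634e-03  6.30264875e-01  7.76379119e-01 -6.01568890e-04]
scene 179
[[-93, -110, 222], [-101, -112, 223], [-94, -112, 223], [-99, -111, 223], [-89, -106, 225], [-89, -110, 225], [-101, -111, 225], [-95, -111, 225], [-89, -102, 225], [-103, -113, 225], [-91, -92, 226], [-89, -95, 226], [-89, -91, 226], [-98, -111, 227], [-88, -100, 227], [-102, -110, 227], [-104, -112, 228], [-89, -110, 229], [-99, -109, 229], [-90, -112, 229], [-107, -111, 229], [-89, -99, 230], [-94, -111, 230], [-89, -91, 230], [-88, -103, 230]] [[27, 28, 46], [24, 26, 46], [25, 26, 45], [18, 17, 28], [18, 22, 46]]
fin 63 -0.10466022534574544 -0.091338383745919 -0.10998719814514109 -0.0888576508085049 0.15121600490736675
top 55
[[-101, -91, 221], [-91, -91, 225], [-107, -100, 226], [-107, -89, 226], [-107, -104, 226], [-101, -91, 227], [-94, -92, 227], [-105, -90, 227], [-106, -101, 229], [-108, -92, 229], [-97, -89, 229], [-107, -96, 230], [-106, -105, 230], [-100, -91, 231], [-91, -90, 231], [-106, -93, 232], [-98, -92, 234], [-94, -91, 234], [-105, -89, 234], [-91, -90, 238], [-107, -99, 238], [-98, -92, 239], [-90, -91, 239], [-105, -89, 240], [-96, -93, 240]] [[72, 100, 126], [23, 31, 49], [23, 25, 42], [28, 35, 50], [15, 18, 31]]
fin 43 -0.10679473769048888 -0.09373927356000547 -0.10995320559224693 -0.08747420936346095 0.15461614695213566
```

Both cameras put the real tips about 22 mm above the reported TCP, where the spec says 8 mm below. So commanded z needs a −30 mm correction. XY is right. I'll regrasp with this correction and watch the forces.

```bash
cat >> h.py <<'E'
DZ=-.030  # measured tool-length error: real tips sit 30 mm higher than the reported TCP implies
E
python3 - <<'E'
from h import *
gripper_open()
move_l(W(-.098,-.100,.14+DZ),.12)
for z in (.136,.132,.128):
    move_l(W(-.098,-.100,z+DZ),.04); s=state()
    if abs(s["ft_force"][2])>5: print("contact",z,s["ft_force"]);break
close();s=state();print(s["time"],s["ee_pos"],s["ft_force"],s["finger_gap"],s["finger_force"])
E
```

```text
9.7417 [ 0.52625828 -0.07049775  0.09799174] [-6.12417304 -1.55141049  2.61328511] 0.011925038639547277 29.987518787384033
```

```bash
python3 - <<'E'
from h import *
f0=state()["ft_force"][:2]@ey
x=-.098-.0012; y=-.100; log=[]
while y>-.150:
    y-=.002; move_l(W(x,y,.128+DZ),.03); s=state()
    f=s["ft_force"][:2]@ey-f0; p=(s["ee_pos"][:2]-B0)@ey
    log.append((round(y*1e3),round(p*1e3,1),round(f,1)))
    if f>12: break
hold(.4);s=state()
print(f0,log);print(s["time"],(s["ee_pos"][:2]-B0)@ey,s["ft_force"],s["finger_gap"])
P=cloud(get_image("scene"));Lx=(P[...,:2]-B0)@ex;Ly=(P[...,:2]-B0)@ey
E
```

```text
-0.2596209269707055 [(-102, np.float64(-102.1), np.float64(0.8)), (-104, np.float64(-104.2), np.float64(1.0)), (-106, np.float64(-106.2), np.float64(0.6)), (-108, np.float64(-108.3), np.float64(0.3)), (-110, np.float64(-110.2), np.float64(0.7)), (-112, np.float64(-112.2), np.float64(0.2)), (-114, np.float64(-114.2), np.float64(0.3)), (-116, np.float64(-116.2), np.float64(1.1)), (-118, np.float64(-118.2), np.float64(1.1)), (-120, np.float64(-120.2), np.float64(0.5)), (-122, np.float64(-122.2), np.float64(1.3)), (-124, np.float64(-124.2), np.float64(0.6)), (-126, np.float64(-126.3), np.float64(0.2)), (-128, np.float64(-128.3), np.float64(-0.8)), (-130, np.float64(-130.3), np.float64(-0.4)), (-132, np.float64(-132.3), np.float64(0.9)), (-134, np.float64(-132.9), np.float64(5.8)), (-136, np.float64(-133.0), np.float64(11.2)), (-138, np.float64(-133.1), np.float64(16.7))]
14.8917 -0.13309035305908326 [-11.02801356  14.86497749   7.01175956] 0.012234447615279748
```

The catch slid freely to bin y = −133 mm and came up hard there: 17 N with no further motion. Next is the handle.

```bash
python3 - <<'E'
from h import *
gripper_open()
s=state();x,y=(s["ee_pos"][:2]-B0)@np.c_[ex,ey]
move_l(W(x,y,.20+DZ),.15)
move_to(W(-.135,.001,.18+DZ),down(-ey))
move_l(W(-.135,.001,.115+DZ),.12); print(state()["ft_force"])
move_l(W(-.135,.001,.096+DZ),.06); s=state();print(s["time"],s["ee_pos"],s["ft_force"])
close();s=state();print(s["time"],s["ee_pos"],s["ft_force"],s["finger_gap"],s["finger_force"])
im=get_image("scene");cv2.imwrite("pics/s3.png",cv2.resize(im["frame"][120:300,180:400],None,fx=3,fy=3))
P=cloud(im);Lx=(P[...,:2]-B0)@ex;Ly=(P[...,:2]-B0)@ey
f=(abs(Lx+.098)<.02)&(Ly<-.1)&(Ly>-.16)&(P[...,2]>.125)&(P[...,2]<.156)
print("fin",f.sum(),Ly[f].min(),Ly[f].max(),P[f][:,2].max())
E
```

```text
[-0.24862691 -0.33438522  0.86192482]
19.5417 [0.47035357 0.02103542 0.06556604] [-0.5633091  -0.29106569  0.42420324]
20.2167 [0.47061191 0.02126262 0.06607166] [-0.3849251   1.89055772 -0.07441754] 0.04964763775176733 30.000017881393433
fin 65 -0.14215025207674667 -0.12321880386845911 0.15283718215109687
```

View pics/s3.png

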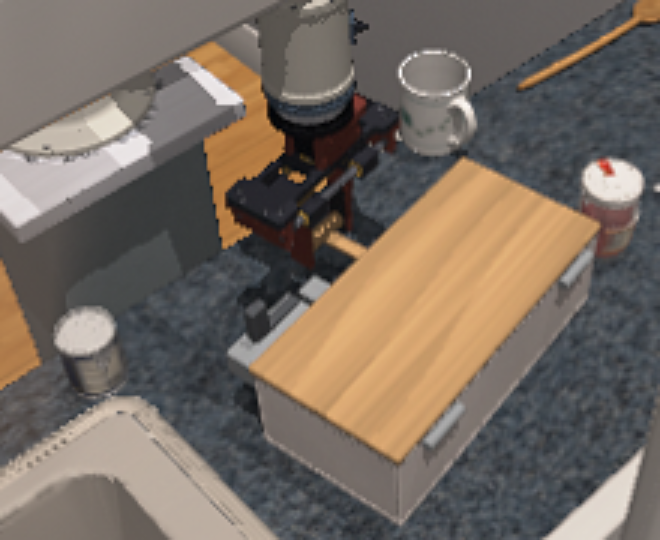

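The fingers straddle the T-handle (crop (320,235), gap 49.6 mm), and the fin (258,318) stays out at its stop. I'll lift along the arc with the tool kept vertical.

```bash
python3 - <<'E'
from h import *
c=np.deg2rad
for d in range(5,61,5):
    t=c(d); x=.080-.215*np.cos(t)+.006*np.sin(t); z=.100+.215*np.sin(t)+.006*np.cos(t)
    move_l(W(x,.001,z-.010+DZ),.08); s=state()
    f=s["ft_force"]; print(d,round(s["time"],1),f.round(1),round(s["finger_gap"]*1e3,1))
    if np.linalg.norm(f)>30: print("STOP");break
hold(.5);s=state();print(s["time"],s["ee_pos"],s["ft_force"],s["finger_gap"],s["finger_force"])
for n in("scene","top"):
    im=get_image(n);P=cloud(im);cv2.imwrite(f"pics/{n}4.png",im["frame"])
    Lx=(P[...,:2]-B0)@ex;Ly=(P[...,:2]-B0)@ey;C=im["frame"].astype(int)
    m=(C[...,2]-C[...,0]>35)&(Lx>-.02)&(Lx<.09)&(abs(Ly)<.16)&(P[...,2]>.1)&(P[...,2]<.30)
    if m.sum()>30:
        k=np.polyfit(P[m][:,2],Lx[m],1);print(n,m.sum(),"angle",np.degrees(np.arctan2(1,-k[0])))
    f=(abs(Lx+.098)<.02)&(Ly<-.1)&(Ly>-.16)&(P[...,2]>.125)&(P[...,2]<.156)
    if f.sum():print("fin",f.sum(),Ly[f].min(),Ly[f].max())
E
```

```text
5 20.6 [-0.2  1.8 -3. ] 50.1
10 21.0 [-0.7  2.5 -2.4] 49.6
15 21.4 [-0.7  2.9 -2.8] 49.7
20 21.8 [-0.6  2.8 -3.1] 49.5
25 22.2 [-0.4  2.1 -3.2] 49.8
30 22.6 [ 0.1  0.7 -3.6] 49.9
35 22.9 [-0.1 -0.3 -2.9] 49.9
40 23.3 [ 1.5 -3.1 -3.6] 49.9
45 23.7 [ 0.9 -5.7 -3.2] 49.7
50 24.1 [ 0.1 -5.4 -3.3] 49.5
55 24.5 [-0.5 -6.1 -2.8] 50.1
60 24.9 [-0.6 -7.6 -2.9] 49.8
25.3667 [0.5804407  0.04283256 0.24892929] [-0.40735536 -7.54599309 -2.72519709] 0.04960262287720216 29.99547690153122
scene 5582 angle 58.550671575133016
fin 67 -0.14307718039252945 -0.12242114059248918
top 396 angle 56.51834418239922
```

View pics/scene4.png

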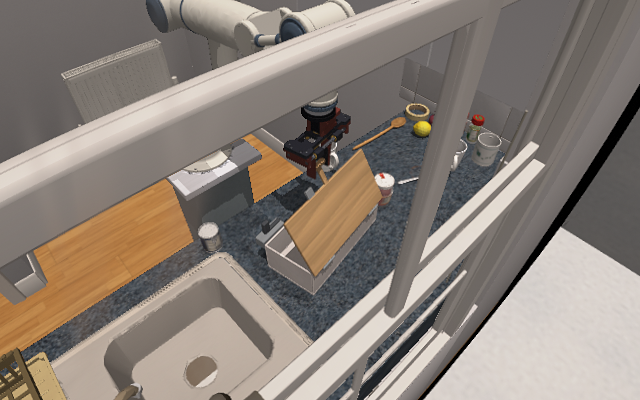

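The picture shows the lid raised (330,215), held at its handle by the fingers (320,165). The fin (268,226) is still out at its stop, and the jar, tin and mug are untouched. Arm motion from closed gives 59.8°, and the scene camera's depth fit gives 58.6°. The wrist force is low, so I'm handing in.

```bash
python3 -c "
from bench import *
print(job_done())"
```

```text
the job is handed in; nothing more can be done
None
```

The job is handed in, with no verdict returned: the catch is hard against its stop (about 33 mm of travel), the lid is held by its handle at 59.8° by arm motion (cameras 56.5–58.6°), and the jar, tin and mug looked undisturbed; the real fingertips sat 30 mm higher than the reported TCP implies, so the first fin grasp missed and I corrected for it.

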